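Find the loose hold-down bolt of the balance plate and hold its cap open

TASK

One of the three hold-down bolts of the balance plate has come loose: take the probe out of its holder and tap the bolts with its tip through the windows in their caps, first red, then yellow, then blue, pushing firmly enough that the loose one sinks all the way in. Put the probe back in its holder, then lift the cap of the loose bolt by its knob, and only that cap, to at least 45 degrees, and finish while still holding it open. Leave the bottle, the weight and the beaker where they stand.

Things in the scene. Friction and masses are not known exactly. Their poses are not given: they have to be found in the camera images.
- probe_grip (a point): Tapping probe, loose, about 120 g: a steel rod 10 mm across (8 mm flat tip), 85 mm long; above it a collar 30 mm across, 6 mm thick; above that a green round handle 18 mm across, 40 mm tall. This point is the handle's centre: 111 mm above the tip, 20 mm above the collar's top. z runs from tip to handle. At the start it stands upright in its holder, carried by the collar.
- probe: The same tapping probe; origin at the centre of its tip, z towards the handle.
- probe_home (a point): Where the handle's centre is when the probe is seated in its holder: a fixed dark wooden block 80 x 80 x 92 mm tall, left or right of the stone plate, with a vertical through hole 18 mm across in the middle of its top. The point lies on the hole's axis, 26 mm above the block's top. Seated, the collar lies on the block's top and the tip is 7 mm above the bench.
- plate: Fixed stone plate 340 x 320 x 20 mm, origin under its centre, x away from the robot, z up. On it a low balance (its pan 81 mm above the bench, front edge 10 mm in front of the origin) and, in a row 100 mm in front of the origin, the three bolts in their posts, 100 mm apart along y. The three cap colours stand in any order; the bolts look alike and any one may be loose.
- bottle: Amber reagent bottle, loose bystander, 66 mm across and 150 mm tall; origin at the centre of its underside.
- weight: Brass calibration weight with a knob, loose bystander, 36 mm across and 52 mm tall; origin at the centre of its underside.
- beaker: Glass beaker, loose bystander, 70 mm across and 90 mm tall; origin at the centre of its underside.
- head_red (a point): Steel bolt head (20 mm across) under the red cap, reached through the 24 mm square window in the middle of the cap; this point is the centre of its flat top, 5 mm below the cap's top face. x points from the knob to the hinge, y along the hinge, z up. A tight bolt does not give; the loose one sinks 9 mm, flush with its post, under a push of about 3 N and stays down.
- bolt_red (a joint): How far the bolt under the red cap has been driven in: 0 standing proud, 0.009 m fully sunk.
- grip_red (a point): Black upright round knob, 14 mm across, 30 mm tall, on a 14 mm wide, 4 mm thick tab in front of the red cap; this point is its centre. Cap shut: 47 mm in front (-x) of the bolt's axis, 20 mm above the unsunk bolt head's top; 45 mm free below the tab. Axes as the head's, turning with the cap; the hinge runs along y, 76 mm behind (+x) and 25 mm below this point.
- cap_red (a joint): Opening angle of the red cap, a hinged cover 58 x 50 mm: 0 shut, 1.35 rad fully open; the knob swings up and back over the bolt. A light spring and its weight shut it when it is let go (about 1 N at the knob holds it).
- head_yellow (a point): Steel bolt head (20 mm across) under the yellow cap, reached through the 24 mm square window in the middle of the cap; this point is the centre of its flat top, 5 mm below the cap's top face. x points from the knob to the hinge, y along the hinge, z up. A tight bolt does not give; the loose one sinks 9 mm, flush with its post, under a push of about 3 N and stays down.
- bolt_yellow (a joint): How far the bolt under the yellow cap has been driven in: 0 standing proud, 0.009 m fully sunk.
- grip_yellow (a point): Black upright round knob, 14 mm across, 30 mm tall, on a 14 mm wide, 4 mm thick tab in front of the yellow cap; this point is its centre. Cap shut: 47 mm in front (-x) of the bolt's axis, 20 mm above the unsunk bolt head's top; 45 mm free below the tab. Axes as the head's, turning with the cap; the hinge runs along y, 76 mm behind (+x) and 25 mm below this point.
- cap_yellow (a joint): Opening angle of the yellow cap, a hinged cover 58 x 50 mm: 0 shut, 1.35 rad fully open; the knob swings up and back over the bolt. A light spring and its weight shut it when it is let go (about 1 N at the knob holds it).
- head_blue (a point): Steel bolt head (20 mm across) under the blue cap, reached through the 24 mm square window in the middle of the cap; this point is the centre of its flat top, 5 mm below the cap's top face. x points from the knob to the hinge, y along the hinge, z up. A tight bolt does not give; the loose one sinks 9 mm, flush with its post, under a push of about 3 N and stays down.
- bolt_blue (a joint): How far the bolt under the blue cap has been driven in: 0 standing proud, 0.009 m fully sunk.
- grip_blue (a point): Black upright round knob, 14 mm across, 30 mm tall, on a 14 mm wide, 4 mm thick tab in front of the blue cap; this point is its centre. Cap shut: 47 mm in front (-x) of the bolt's axis, 20 mm above the unsunk bolt head's top; 45 mm free below the tab. Axes as the head's, turning with the cap; the hinge runs along y, 76 mm behind (+x) and 25 mm below this point.
- cap_blue (a joint): Opening angle of the blue cap, a hinged cover 58 x 50 mm: 0 shut, 1.35 rad fully open; the knob swings up and back over the bolt. A light spring and its weight shut it when it is let go (about 1 N at the knob holds it).
Not all that is in view belongs to the job. There is more than one size of the probe; the job needs the smaller. Leave any purple look-alike of the part that bears probe_home alone.

How it is judged:
On the way, in this order (a step that is already met when the one before it is completed fails the run):
1. the probe taps the bolt under the red cap (contact force between probe and bolt_red above 1 N), for 0.02 s.
2. the probe taps the bolt under the yellow cap (contact force between probe and bolt_yellow above 1 N), for 0.02 s.
3. the probe taps the bolt under the blue cap (contact force between probe and bolt_blue above 1 N), for 0.02 s.
4. the probe is back in its holder and let go (distance between probe_grip and probe_home below 0.012 m and contact force between the fingers and probe below 0.1 N and value of joint any of bolt_red, bolt_yellow, bolt_blue above 0.005 m), for 0.2 s.
At the end, for the whole second after the job is handed in: the cap over the bolt that sank (more than 5 mm) is held still by its knob in the fingers at more than 0.7 rad, the other two caps are shut (under 0.15 rad), and the probe is seated in its holder (handle within 12 mm of its home), untouched by the fingers (((value of joint cap_red above 0.7 rad and value of joint bolt_red above 0.005 m and contact force between the fingers and cap_red above 0.3 N and distance between the grasp point and grip_red below 0.035 m and velocity of joint cap_red below 0.2 rad/s and value of joint each of cap_yellow, cap_blue below 0.15 rad) or (value of joint cap_yellow above 0.7 rad and value of joint bolt_yellow above 0.005 m and contact force between the fingers and cap_yellow above 0.3 N and distance between the grasp point and grip_yellow below 0.035 m and velocity of joint cap_yellow below 0.2 rad/s and value of joint each of cap_red, cap_blue below 0.15 rad) or (value of joint cap_blue above 0.7 rad and value of joint bolt_blue above 0.005 m and contact force between the fingers and cap_blue above 0.3 N and distance between the grasp point and grip_blue below 0.035 m and velocity of joint cap_blue below 0.2 rad/s and value of joint each of cap_red, cap_yellow below 0.15 rad)) and distance between probe_grip and probe_home below 0.012 m and contact force between the fingers and probe below 0.1 N); the arm keeps its last pose, push and grip.
It fails at once if a bystander is pushed more than 30 mm or tipped over (distance of any of bottle, weight, beaker from where it was at the start of the episode above 0.03 m or angle between any of bottle, weight, beaker's own z axis and vertical above 0.5 rad).
It fails at once if the cap of a bolt that has not sunk is lifted ((value of joint cap_red above 0.3 rad and value of joint bolt_red below 0.003 m) or (value of joint cap_yellow above 0.3 rad and value of joint bolt_yellow below 0.003 m) or (value of joint cap_blue above 0.3 rad and value of joint bolt_blue below 0.003 m)).
It also fails if it takes over 72 s, if anything falls off the work surface, if the arm or the gripper's body presses on something with over 40 N, if the wrist force passes 120 N, or if a joint passes its speed limit or range.

ROBOT

A 6-joint arm with a two-finger parallel gripper is mounted at the origin on the work surface. World frame = base frame: x ahead of the robot, y to its left, z up, the work surface at z = 0. Lengths are in m, angles in rad, forces in N, time in s.
With the tool pointing down it reaches from about 0.35 to 0.725 m from the base axis. Payload 6 kg.
Tool frame: the origin (TCP) lies between the finger pads; the fingertips stand 11 mm ahead of it and the grasp point (between the pads) lies 8 mm behind it; x points along the fingers, y is the direction in which the jaws open and shut, and the axes are right-handed (so a half turn about x gives the same grasp; the last joint's range is limited). The gripper opens to 85 mm and grips with 20 to 120 N. Pads are 22 mm wide; open, the fingers measure 114 mm over their backs; the gripper's body (76 mm by 85 mm) begins 54 mm behind the grasp point. The pads swing forward as they close: fully open they stand 13 mm farther back than shut.
Start: joints at [1.454, 0.04, 0.085, 0, -1.615, -0.334], TCP at [0.261, 0.54, 0.242] pointing down, gripper open.
Joint ranges: [-2.56, 2.56], [-1.29, 2.01], [-1.08, 1.49], [-3.29, 1.98], [-2.81, -0.18], [-2.99, 2.99]. Speed limits (rad/s): [2.57, 2.57, 3.01, 3.14, 3.14, 3.14].

INTERFACE

Orientations are given as a rotation vector (axis times angle).
In Python, from station import manip, cams, job_done gives the robot as it stands. Calls block until the motion is done:
- manip.goto(position, orientation): joint-space move of the TCP to a pose.
- manip.move_straight(position, orientation=None, vel=0.15, stop_force=None): straight line of the TCP; orientation=None keeps the orientation; vel is the mean speed in m/s. With stop_force (N) it stops when the force on the tool has changed by that much, and returns True; else False.
- manip.move_j(angles): joint-space move.
- manip.gripper_to(opening, grip_force=None): finger opening in m; grip_force is the grip in N (None keeps the last); returns when the fingers have stopped.
- manip.pause(seconds).
- manip.solve_ik(position, orientation): joint angles nearest the present ones, or None.
- cams.snapshot(name): name is "side" or "top"; returns a dict with "color" (480x640x3 uint8, blue, green, red), "range_z" (480x640 float32, m along the optical axis (not along the pixel's ray), 0 where there is no reading), "fx", "fy", "cx", "cy" (pixels), "k1" (the pictures are not rectified: a ray, as slopes to the right and down, at radius r is drawn at 1 + k1 r^2 times it, then the intrinsics apply), "eye" and "orientation" of the camera in the world. Camera axes: x right, y down, z forward; pixel columns grow to the right and rows downward; lengths in m; the calibration is good to about 2 mm. A picture is of the moment at which its call begins.
A pose or a line that the arm cannot do raises manip.PlanningError and nothing moves.
- job_done(): hands the job in, once; it reports no verdict.
Readings, each from a call of its own:
- manip.read_time_s(): time.
- manip.read_joint_positions(): joint angles.
- manip.read_dq(): joint speeds.
- manip.read_joint_efforts(): joint torques, N m.
- manip.read_position(): TCP position.
- manip.read_orientation(): TCP orientation.
- manip.read_contact_force(): force on the tool from outside, world axes, zero at the start.
- manip.read_moment(): the same for the moment, N m.
- manip.read_gripper_width(): finger opening in m.
Only numpy, scipy, OpenCV 4.12 (cv2) and the standard library are available. Lean on these libraries where they do the work, as an engineer would, in place of code of your own. Each camera call takes 0.05 s, during which the arm holds its last target.

## Working session

There is one attempt and no reset: what is moved stays moved. The work goes in short steps, each a Python script; the robot and the scene stay as the last script left them, time stands still between calls to the robot, and variables do not carry over. Pictures are saved under pics/ and viewed, and the job is handed in when it is done.

```bash
ls; mkdir -p pics; cat > h.py <<'E'
import numpy as np, cv2
from scipy.spatial.transform import Rotation as R
from station import manip, cams, job_done
def snap(n):
    s=cams.snapshot(n); np.savez(f'{n}.npz',**{k:np.array(v) for k,v in s.items()}); return s
def load(n): return dict(np.load(f'{n}.npz'))
def camR(s):
    o=np.array(s['orientation'])
    return o if o.shape==(3,3) else R.from_rotvec(o).as_matrix()
def ray(s,u,v):
    K=np.array([[s['fx'],0,s['cx']],[0,s['fy'],s['cy']],[0,0,1]],float)
    p=cv2.undistortPoints(np.array([[[u,v]]],float),K,np.array([float(s['k1']),0,0,0]))[0,0]
    return np.array(s['eye'],float), camR(s)@np.array([p[0],p[1],1.0])
def onz(s,u,v,z):
    e,d=ray(s,u,v); return e+d*(z-e[2])/d[2]
def pt(s,u,v):
    e,d=ray(s,u,v); return e+d*float(s['range_z'][int(round(v)),int(round(u))])
def cloud(s):
    v,u=np.mgrid[0:480,0:640]
    K=np.array([[s['fx'],0,s['cx']],[0,s['fy'],s['cy']],[0,0,1]],float)
    p=cv2.undistortPoints(np.stack([u,v],-1).reshape(-1,1,2).astype(float),K,np.array([float(s['k1']),0,0,0])).reshape(480,640,2)
    d=np.concatenate([p,np.ones((480,640,1))],-1)@camR(s).T
    return np.array(s['eye'])+d*s['range_z'][...,None]
E
python3 - <<'E'
from h import *
for n in ('side','top'):
    s=snap(n); cv2.imwrite(f'pics/{n}0.png',s['color']); print(n,s['eye'],s['orientation'],s['fx'],s['fy'],s['cx'],s['cy'],s['k1'])
print(manip.read_orientation(),manip.read_time_s(), manip.read_gripper_width())
E
```

```text
pics
side [ 0.44323713 -0.96351833  0.99575349] [-2.33641652  0.08006433 -0.04331887] 605.9812119809285 605.9812119809285 318.7366689969324 237.5905377768462 0.037929210805120565
top [ 0.40028803 -0.01106953  1.16133766] [-2.15461805  2.18742997 -0.11464816] 499.6493508590422 499.6493508590422 326.38700465117483 244.59542851337434 0.0042556530393642895
[-1.9716764   0.45373232  1.97209666] 0.1 0.08528813976854897
```

View pics/side0.png

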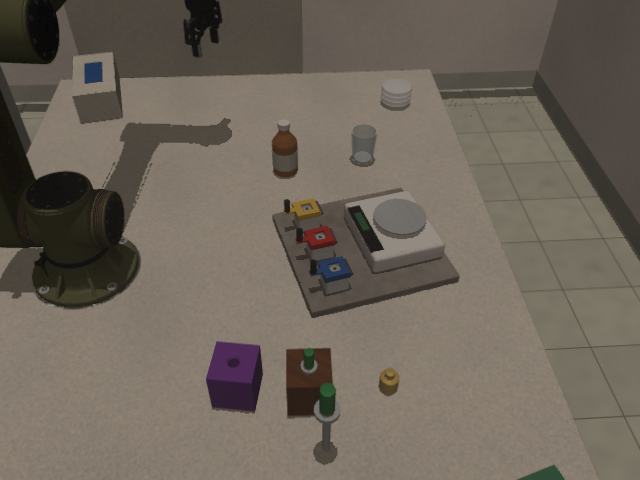

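View pics/top0.png

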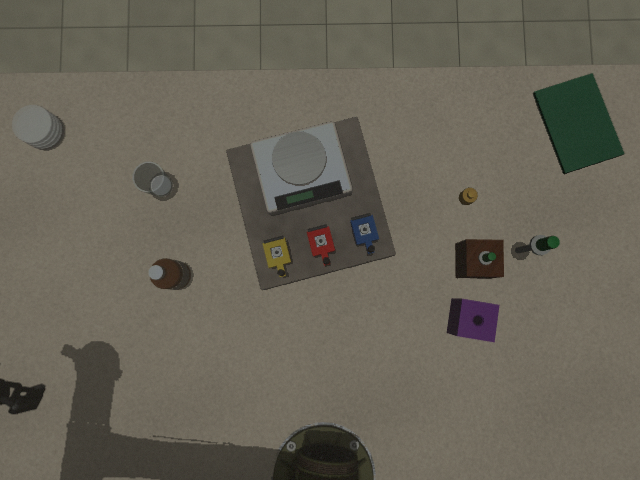

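The side view shows three candidates:
- brown block with a small green-handled probe, side (309,372), top (487,257)
- taller green probe on its own foot, side (326,410), top (545,243)
- purple empty look-alike block, side (235,375), top (478,320)

The small probe in the brown block fits the description. I'll confirm it in a crop and measure.

```bash
python3 - <<'E'
from h import *
s=load('side');t=load('top')
a=cv2.resize(s['color'][330:470,200:360],None,fx=2.5,fy=2.5,interpolation=cv2.INTER_CUBIC)
b=cv2.resize(t['color'][220:360,430:580],None,fx=2.5,fy=2.5,interpolation=cv2.INTER_CUBIC)
cv2.imwrite('pics/c1.png',np.hstack([a,b]))
a=cv2.resize(s['color'][190:300,265:365],None,fx=4,fy=4,interpolation=cv2.INTER_CUBIC)
b=cv2.resize(t['color'][195:305,245:395][:, :],None,fx=2.6,fy=4,interpolation=cv2.INTER_CUBIC)
cv2.imwrite('pics/c2.png',np.hstack([a,b]))
for n,c in (('side',s),('top',t)):
    P=cloud(c); hsv=cv2.cvtColor(c['color'],cv2.COLOR_BGR2HSV)
    np.save(n+'_P.npy',P)
    for name,lo,hi in (('green',(50,90,30),(80,255,255)),('red',(0,170,80),(6,255,255)),('yellow',(18,150,90),(30,255,255)),('blue',(105,130,50),(125,255,255)),('purple',(130,80,20),(155,255,255)),('brown',(0,60,20),(14,180,90))):
        m=cv2.inRange(hsv,lo,hi)
        k,l,st,ce=cv2.connectedComponentsWithStats(m)
        for i in range(1,k):
            if st[i,4]>25:
                q=P[l==i]; print(n,name,st[i],ce[i].round(1),'med',np.median(q,0).round(3),'zmax',np.percentile(q[:,2],95).round(3))
E
```

```text
side green [304 349  10  20 161] [308.6 357.8] med [ 0.475 -0.36   0.13 ] zmax 0.14
side green [320 383  15  32 420] [327.  398.3] med [ 0.497 -0.469  0.18 ] zmax 0.19
side green [523 466  41  14 305] [546.1 474.6] med [ 0.86  -0.535  0.012] zmax 0.015
side red [302 226  33  20 318] [317.4 236. ] med [ 0.513 -0.007  0.074] zmax 0.077
side yellow [289 199  32  19 293] [304.5 207.7] med [0.49  0.089 0.074] zmax 0.078
side blue [ 85  62  17  21 306] [92.9 72. ] med [-0.099  0.719  0.091] zmax 0.095
side blue [317 257  32  21 314] [332.1 267.4] med [ 0.536 -0.103  0.074] zmax 0.077
side purple [ 206  342   56   69 3139] [234.1 375.8] med [ 0.343 -0.36   0.09 ] zmax 0.095
side brown [272 129  25  27 514] [284.  143.2] med [0.452 0.313 0.1  ] zmax 0.127
side brown [  4 155  11  13  29] [  8.1 159.8] med [-0.072  0.013  0.296] zmax 0.303
side brown [274 167  24  11 126] [285.5 172.6] med [0.453 0.304 0.011] zmax 0.021
side brown [ 94 191  15  56 288] [ 99.4 217.1] med [ 0.081 -0.049  0.196] zmax 0.212
side brown [ 17 197  18  50 235] [ 22.3 222.8] med [-0.068 -0.044  0.186] zmax 0.212
side 
[... 315 characters left out ...]
8 -0.46   0.187] zmax 0.19
top green [488 252   8   9  57] [491.3 256.2] med [ 0.476 -0.354  0.138] zmax 0.141
top red [307 227  28  32 430] [320.8 242.1] med [ 0.514 -0.006  0.073] zmax 0.077
top yellow [263 238  28  32 441] [276.8 253.7] med [0.49  0.09  0.073] zmax 0.076
top blue [351 216  27  32 307] [364.1 230.8] med [ 0.538 -0.101  0.073] zmax 0.076
top purple [ 457  299   42   43 1370] [477.7 320.1] med [ 0.344 -0.334  0.092] zmax 0.095
top brown [ 458  239   46   40 1275] [482.9 258.4] med [ 0.473 -0.35   0.092] zmax 0.095
top brown [312 254  17   8  29] [320.7 256.7] med [ 0.488 -0.004  0.068] zmax 0.104
top brown [151 259  30  30 458] [167.6 274. ] med [0.448 0.317 0.105] zmax 0.12
```

View pics/c1.png

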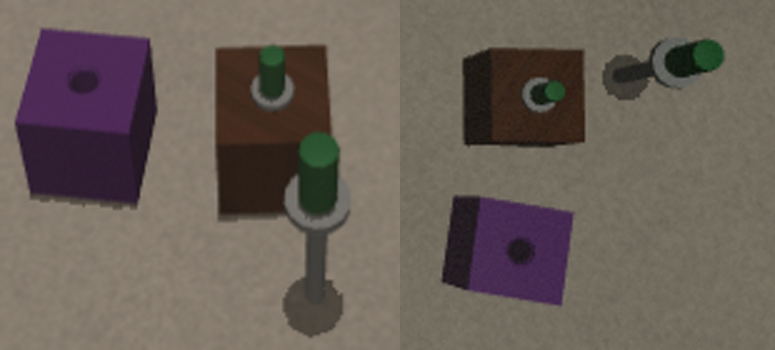

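View pics/c2.png

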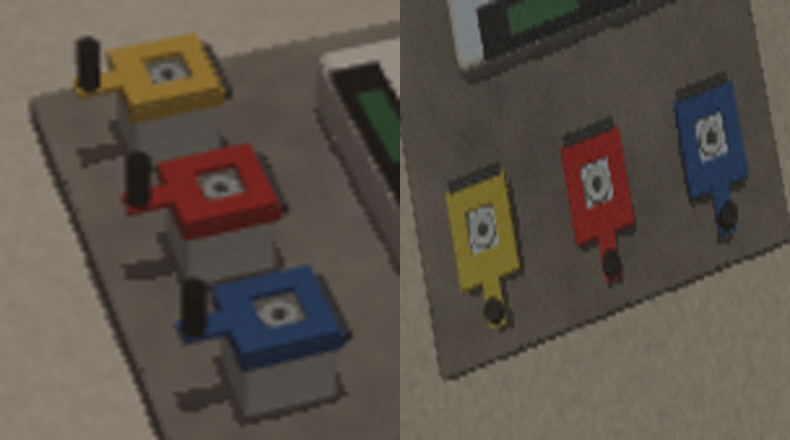

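The crops confirm it: the smaller probe sits in the brown block, the larger one stands free beside it. The caps, in order from left (+y), are yellow, red, blue. Next I'll refine the points.

```bash
python3 - <<'E'
from h import *
s=load('side');t=load('top')
rng={'red':((0,150,60),(8,255,255)),'yellow':((16,130,70),(32,255,255)),'blue':((105,110,40),(125,255,255))}
res={}
for n,c in (('side',s),('top',t)):
    hsv=cv2.cvtColor(c['color'],cv2.COLOR_BGR2HSV); P=np.load(n+'_P.npy')
    for col,(lo,hi) in rng.items():
        m=cv2.inRange(hsv,lo,hi)
        if n=='side': m[:190]=0
        k,l,st,ce=cv2.connectedComponentsWithStats(m); i=1+np.argmax(st[1:,4]); m=(l==i).astype(np.uint8)
        cs,h=cv2.findContours(m,cv2.RETR_CCOMP,cv2.CHAIN_APPROX_NONE)
        holes=[x for x,hh in zip(cs,h[0]) if hh[3]>=0]
        hm=np.zeros_like(m)
        x=max(holes,key=len); cv2.drawContours(hm,[x],-1,1,-1); hm&=1-m
        v,u=np.nonzero(hm); uc,vc=u.mean(),v.mean()
        g=c['color'].max(2).astype(float)
        a=cv2.erode(hm,np.ones((3,3),np.uint8)); 
        w=(120-g).clip(0)*a; wv,wu=np.nonzero(w); ww=w[wv,wu]
        d=((wu*ww).sum()/ww.sum(),(wv*ww).sum()/ww.sum()) if ww.sum()>0 else None
        zc=P[...,2][m>0]; 
        print(n,col,'win',len(u),(uc,vc),onz(c,uc,vc,.073)[:2].round(4),'holez',np.median(P[v,u,2]).round(4),'capz',np.median(zc[zc>.07]).round(4),'dark',d, onz(c,*d,.071)[:2].round(4) if d else '')
        res[n,col]=onz(c,uc,vc,.073)[:2]
for n in('side','top'):
    y,r,b=[res[n,k] for k in('yellow','red','blue')]
    print(n,np.linalg.norm(y-r),np.linalg.norm(r-b),'yaw',np.arctan2(b[0]-y[0],y[1]-b[1]))
# probe handle top
for n,c,roi in (('side',s,(295,340,325,375)),('top',t,(484,248,500,264))):
    u0,v0,u1,v1=roi; P=np.load(n+'_P.npy')
    sub=P[v0:v1,u0:u1]; q=c['color'][v0:v1,u0:u1]
    hsv=cv2.cvtColor(q,cv2.COLOR_BGR2HSV); m=(cv2.inRange(hsv,(45,60,30),(85,255,255))>0)
    mt=m&(abs(sub[...,2]-.138)<.006); vv,uu=np.nonzero(mt); print(n,'top n',mt.sum(),uu.mean()+u0,vv.mean()+v0,onz(c,uu.mean()+u0,vv.mean()+v0,.138).round(4))
    hm=(abs(sub[...,2]-.098)<.004)&~m; print('collar',hm.sum())
    # axis via whole handle pixels column
# block top: corners from points at z~.092
P=np.load('top_P.npy'); 
for nm,(x,y) in {'brown':(.475,-.352),'purple':(.344,-.334)}.items():
  for n in('top','side'):
    P=np.load(n+'_P.npy')
    m=((abs(P[...,2]-.092)<.012)&(abs(P[...,0]-x)<.07)&(abs(P[...,1]-y)<.06)).astype(np.uint8)
    k,l,st,ce=cv2.connectedComponentsWithStats(m); i=1+np.argmax(st[1:,4])
    q=P[l==i][:,:2].astype(np.float32); print(nm,n,cv2.minAreaRect(q),np.median(P[l==i][:,2]))
for nm,(x,y) in {'bigprobe':(.498,-.46)}.items():
    P=np.load('top_P.npy'); q=P[(abs(P[...,0]-x)<.05)&(P[...,1]<-.40)&(P[...,1]>-.51)&(P[...,2]>.03)]
    print(nm,q.min(0),q.max(0), np.median(q[q[:,2]>.18],0))
E
```

```text
side red win 75 (np.float64(319.6533333333333), np.float64(235.53333333333333)) [ 0.5202 -0.0019] holez 0.0688 capz 0.0742 dark (np.float64(319.565749235474), np.float64(235.58511722731907)) [0.5202 0.    ]
side yellow win 59 (np.float64(306.4237288135593), np.float64(207.03389830508473)) [0.4966 0.0953] holez 0.0685 capz 0.0741 dark (np.float64(306.40976331360946), np.float64(206.9852071005917)) [0.4967 0.0978]
side blue win 95 (np.float64(334.4526315789474), np.float64(266.87368421052633)) [ 0.5442 -0.0984] holez 0.0692 capz 0.0744 dark (np.float64(334.39944713199725), np.float64(266.75466482377334)) [ 0.5444 -0.0962]
top red win 131 (np.float64(320.19847328244276), np.float64(240.24427480916032)) [ 0.521  -0.0028] holez 0.0668 capz 0.0733 dark (np.float64(320.32118758434547), np.float64(240.78744939271255)) [ 0.52  -0.003]
top yellow win 127 (np.float64(276.1023622047244), np.float64(251.8503937007874)) [0.4969 0.094 ] holez 0.0663 capz 0.0735 dark (np.float64(276.5161754133717), np.float64(251.89863407620416)) [0.497  0.0932]
top blue win 133 (np.float64(364.2781954887218), np.fl
[... 436 characters left out ...]
8 -0.3543  0.138 ]
collar 43
brown top ((0.4760706126689911, -0.3550751507282257), (0.0822543203830719, 0.08041947335004807), 87.47040557861328) 0.09175546306377624
brown side ((0.47482940554618835, -0.3541308343410492), (0.08405517786741257, 0.07944224774837494), 88.17184448242188) 0.09273017810803996
purple top ((0.3443276286125183, -0.33437877893447876), (0.08176613599061966, 0.08008705079555511), 79.21435546875) 0.09153696473492035
purple side ((0.3422216475009918, -0.333737313747406), (0.08500953018665314, 0.08111320436000824), 79.68962860107422) 0.09225256561341155
bigprobe [ 0.47908403 -0.47798899  0.0301145 ] [ 0.51915129 -0.43909351  0.19113095] [ 0.49814826 -0.45894871  0.18640847]
```

Both cameras agree to within about 2 mm, and the bolt spacing of 100 mm matches. I'll check IK, then grasp the probe.

```bash
cat >> h.py <<'E'
YAW=0.242
HOME=np.array([.4755,-.3545,.118])
HEAD={'red':np.array([.5205,-.0024,.069]),'yellow':np.array([.4967,.0945,.069]),'blue':np.array([.5446,-.0992,.069])}
def ori(jaw,tilt=0,yaw=YAW):
    "tool down; jaw=world angle of jaw axis; tilt: rotation of the tool with an opening cap (about hinge axis)"
    y=np.array([np.cos(jaw),np.sin(jaw),0]); x=np.array([0,0,-1.]); M=np.stack([x,y,np.cross(x,y)],1)
    h=np.array([-np.sin(yaw),np.cos(yaw),0])  # plate y
    return (R.from_rotvec(h*tilt)*R.from_matrix(M)).as_rotvec()
def tcp(g,o,ahead=.008): # TCP for wanted grasp point
    return np.asarray(g)+R.from_rotvec(o).as_matrix()[:,0]*ahead
E
python3 - <<'E'
from h import *
for j in (0,np.pi):
    o=ori(j); print(j,o,[None if q is None else np.round(q,2) for q in [manip.solve_ik(tcp(HOME+[0,0,.006],o),o)]+[manip.solve_ik(tcp(HEAD[k]+[0,0,.117],o),o) for k in HEAD]])
for j in (YAW+np.pi/2,YAW-np.pi/2):
  for t in(-.5,0,.5,.9):
    o=ori(j,t); print('knob',round(j,2),t,[None if q is None else np.round(q,2) for q in [manip.solve_ik(HEAD[k]+[0,0,.05],o) for k in HEAD]])
E
```

```text
0 [ 1.20919958  1.20919958 -1.20919958] [array([-0.3 ,  0.04, -0.14,  0.  , -1.39, -2.84]), array([ 0.38, -0.17, -0.23,  0.  , -1.51,  2.76]), array([ 0.59, -0.21, -0.27,  0.  , -1.51,  2.55]), array([ 0.18, -0.08, -0.15,  0.  , -1.5 ,  2.96])]
3.141592653589793 [-1.20919958  1.20919958  1.20919958] [array([-0.3 ,  0.04, -0.14,  0.  , -1.39,  0.3 ]), array([ 0.38, -0.17, -0.23,  0.  , -1.51, -0.38]), array([ 0.59, -0.21, -0.27,  0.  , -1.51, -0.59]), array([ 0.18, -0.08, -0.15,  0.  , -1.5 , -0.18])]
knob 1.81 -0.5 [array([ 0.45, -0.64, -0.79,  0.12, -0.93, -1.83]), array([ 0.74, -0.72, -0.89,  0.28, -0.97, -2.18]), array([ 0.16, -0.47, -0.63, -0.05, -0.91, -1.46])]
knob 1.81 0 [array([ 0.38, -0.15, -0.33,  0.  , -1.4 , -1.71]), array([ 0.59, -0.2 , -0.36,  0.  , -1.4 , -1.92]), array([ 0.18, -0.06, -0.24,  0.  , -1.39, -1.51])]
knob 1.81 0.5 [array([ 0.35,  0.28,  0.07, -0.05, -1.86, -1.68]), array([ 0.5 ,  0.25,  0.07, -0.13, -1.87, -1.83]), array([ 0.2 ,  0.35,  0.13,  0.02, -1.85, -1.52])]
knob 1.81 0.9 [array([ 0.33,  0.6 ,  0.34, -0.09, -2.21, -1.68]), array([ 0.46,  0.57,  0.35, -0.21, -2.22, -1.84]), array([ 0.2 ,  0.66,  0.38,  0.04, -2.19, -1.52])]
knob -1.33 -0.5 [array([ 0.45, -0.64, -0.79,  0.12, -0.93,  1.31]), array([ 0.74, -0.72, -0.89,  0.28, -0.97,  0.96]), array([ 0.16, -0.47, -0.63, -0.05, -0.91,  1.68])]
knob -1.33 0 [array([ 0.38, -0.15, -0.33,  0.  , -1.4 ,  1.43]), array([ 0.59, -0.2 , -0.36,  0.  , -1.4 ,  1.23]), array([ 0.18, -0.06, -0.24,  0.  , -1.39,  1.63])]
knob -1.33 0.5 [array([ 0.35,  0.28,  0.07, -0.05, -1.86,  1.46]), array([ 0.5 ,  0.25,  0.07, -0.13, -1.87,  1.31]), array([ 0.2 ,  0.35,  0.13,  0.02, -1.85,  1.62])]
knob -1.33 0.9 [array([ 0.33,  0.6 ,  0.34, -0.09, -2.21,  1.46]), array([ 0.46,  0.57,  0.35, -0.21, -2.22,  1.3 ]), array([ 0.2 ,  0.66,  0.38,  0.04, -2.19,  1.62])]
```

```bash
python3 - <<'E'
from h import *
o=ori(np.pi); g=HOME+[0,0,.007]
manip.goto(tcp(g+[0,0,.10],o),o)
manip.gripper_to(.05,40)
print('f',manip.read_contact_force())
print(manip.move_straight(tcp(g,o),vel=.1,stop_force=12),manip.read_position(),manip.read_time_s())
manip.gripper_to(0.0,60)
print(manip.read_gripper_width(),manip.read_contact_force(),manip.read_time_s())
for n in('side','top'): s=snap(n); cv2.imwrite(f'pics/{n}1.png',s['color'])
a=load('side')['color'][250:480,160:460]; b=load('top')['color'][170:350,400:600]
cv2.imwrite('pics/g1.png',np.hstack([cv2.resize(a,(400,307)),cv2.resize(b,(341,307))]))
E
```

```text
f [-0.04430483 -0.04890574  0.7153587 ]
False [ 0.47590902 -0.35473707  0.11796278] 4.9083
0.016160146789219544 [-1.33338074  0.47253256  3.51157098] 5.3083
```

View pics/g1.png

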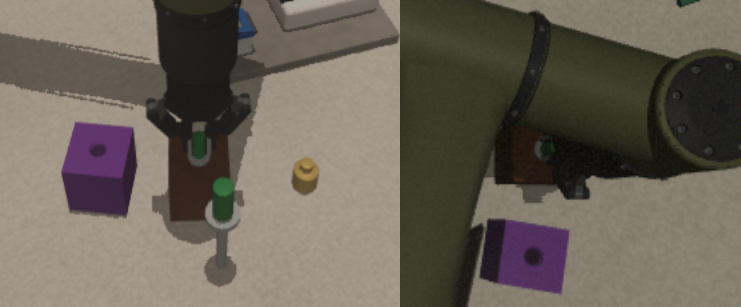

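```bash
python3 - <<'E'
from h import *
o=ori(np.pi); g=HOME+[0,0,.007]
print(manip.move_straight(tcp(g+[0,0,.03],o),vel=.08),manip.read_gripper_width(),manip.read_contact_force())
manip.move_straight(tcp(g+[0,0,.125],o),vel=.15)
print(manip.read_gripper_width(),manip.read_contact_force(),manip.read_time_s())
s=snap('side'); cv2.imwrite('pics/side2.png',cv2.resize(s['color'][200:480,160:460],None,fx=2,fy=2))
E
```

```text
False 0.016457819104562055 [ 0.26259649 -0.31222142 -0.68766451]
0.016470437298828824 [-0.19982822 -0.2485917  -1.27057091] 6.7167
```

View pics/side2.png

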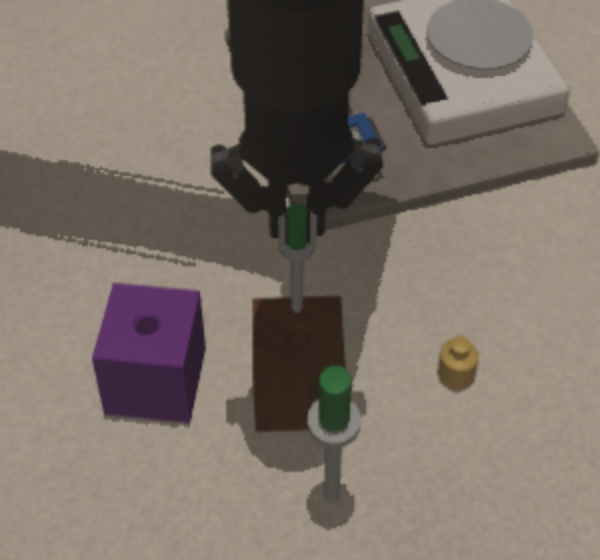

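The probe is held upright: collar at about (308,322) in the full image, the empty hole visible below it. Next is tapping red.

```bash
cat >> h.py <<'E'
def tap(col):
    o=ori(np.pi); h=HEAD[col]
    manip.move_straight(tcp(h+[0,0,.118+.04],o),o,vel=.15)
    manip.pause(.2); f0=manip.read_contact_force()
    manip.move_straight(tcp(h+[0,0,.118+.012],o),vel=.08)
    r=manip.move_straight(tcp(h+[0,0,.118-.016],o),vel=.02,stop_force=9)
    z=manip.read_position()[2]; print(col,'stop',r,'tip z est',z-.118+.008,'pos',manip.read_position(),'dF',manip.read_contact_force()-f0)
    manip.pause(.15); print('dF',manip.read_contact_force()-f0, manip.read_gripper_width())
E
python3 - <<'E'
from h import *
o=ori(np.pi)
manip.move_straight(tcp(HEAD['red']+[0,0,.118+.08],o),o,vel=.3)
tap('red')
s=snap('side'); cv2.imwrite('pics/side3.png',cv2.resize(s['color'][140:320,230:430],None,fx=3,fy=3))
manip.move_straight(tcp(HEAD['red']+[0,0,.118+.04],o),vel=.1)
print(manip.read_time_s())
E
```

```text
red stop True tip z est 0.0693068430469315 pos [ 0.52076913 -0.0026213   0.17930684] dF [-0.79514065  1.26273509  5.54666917]
dF [-0.29940426  0.98974731  6.68646474] 0.01675530039434912
10.7333
```

View pics/side3.png

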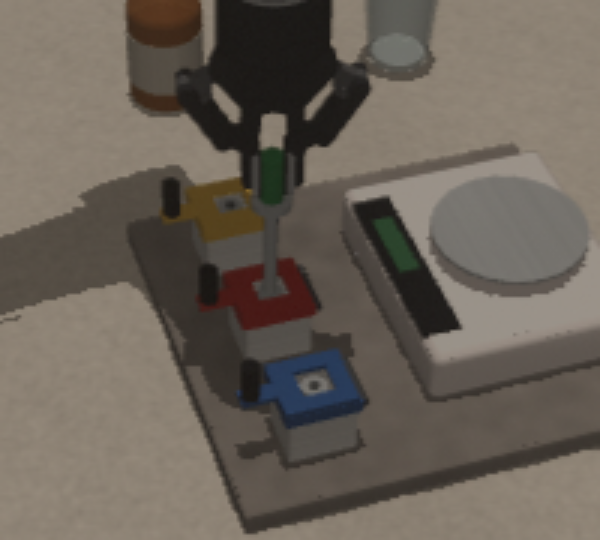

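Red: the tip is inside the red window at about (320,237). It stopped at head height (69.3 mm) under 6.7 N, so red is tight. Yellow next.

```bash
python3 - <<'E'
from h import *
o=ori(np.pi)
tap('yellow')
s=snap('side'); cv2.imwrite('pics/side4.png',cv2.resize(s['color'][140:320,230:430],None,fx=3,fy=3))
manip.move_straight(tcp(HEAD['yellow']+[0,0,.118+.04],o),vel=.1)
print(manip.read_time_s())
E
```

```text
yellow stop True tip z est 0.06927366099615265 pos [0.49690157 0.09431918 0.17927366] dF [ 0.04774055 -0.3251108   2.43289719]
dF [0.53734454 0.41259754 4.76150736] 0.016128690073657918
13.7667
```

View pics/side4.png

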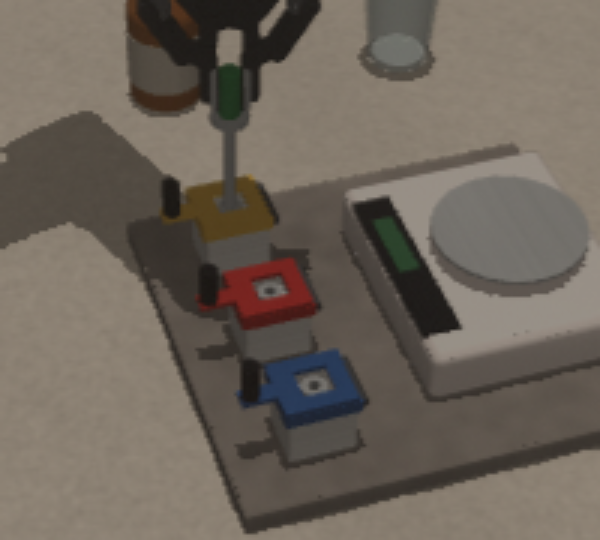

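Yellow also stayed at 69.3 mm under about 4.8 N, with the tip in the window at about (307,207), so it is tight as far as I can tell. Blue next.

```bash
python3 - <<'E'
from h import *
o=ori(np.pi)
manip.move_straight(tcp(HEAD['blue']+[0,0,.118+.045],o),vel=.2)
tap('blue')
s=snap('side'); cv2.imwrite('pics/side5.png',cv2.resize(s['color'][140:320,230:430],None,fx=3,fy=3))
print(manip.read_time_s())
E
```

```text
blue stop True tip z est 0.06059694807185339 pos [ 0.5447363  -0.09941701  0.17059695] dF [-0.7954862  -0.24346355  5.22280706]
dF [-1.44295     0.42418839  5.96823735] 0.01627271620248194
17.0667
```

View pics/side5.png

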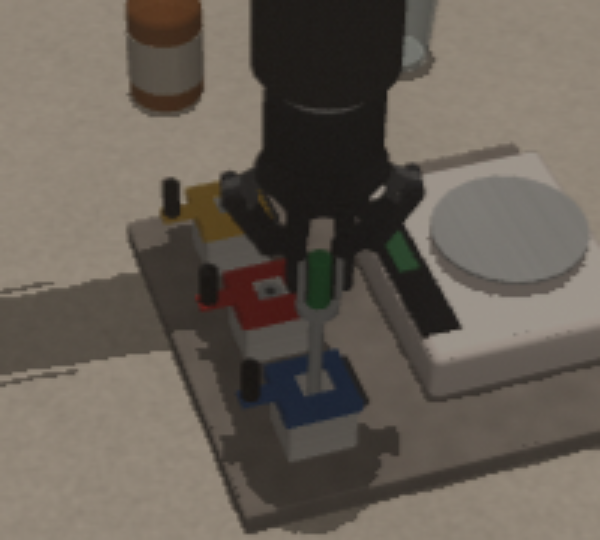

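Blue sank 8.7 mm (tip now at 60.6 mm), so blue is the loose one. I'll carry the probe back and check its alignment over the hole.

```bash
python3 - <<'E'
from h import *
o=ori(np.pi); g=HOME+[0,0,.007]
manip.move_straight(tcp(HEAD['blue']+[0,0,.118+.07],o),vel=.12)
manip.move_straight(tcp(g+[0,0,.115],o),vel=.25)
manip.pause(.2)
for n in('side','top'): s=snap(n)
s=load('side'); cv2.imwrite('pics/side6.png',cv2.resize(s['color'][280:440,240:380],None,fx=4,fy=3.7))
# rod in side: gray pixels between collar and block
print(manip.read_time_s(),manip.read_position())
E
```

```text
19.3833 [ 0.47585367 -0.35389014  0.23220582]
```

View pics/side6.png

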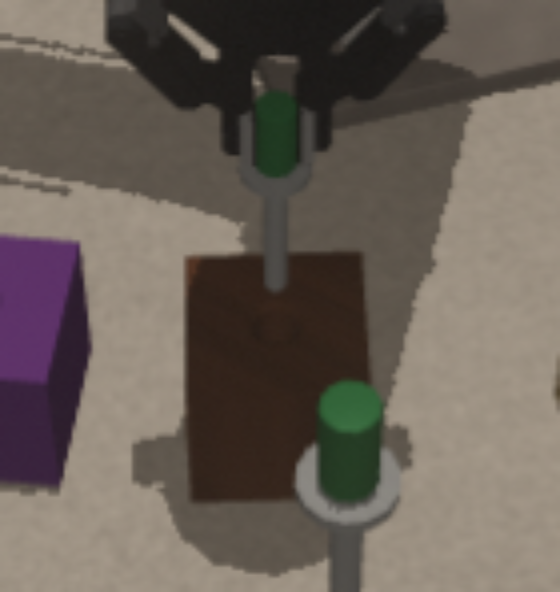

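```bash
python3 - <<'E'
from h import *
s=load('side'); print('tip',onz(s,240+275/4,280+286/3.7,.122))
o=ori(np.pi); g=HOME+[0,0,.007]
r=manip.move_straight(tcp(g+[0,0,.02],o),vel=.08,stop_force=8); print(r,manip.read_position())
if not r:
    r=manip.move_straight(tcp(g+[0,0,-.004],o),vel=.03,stop_force=6); print(r,manip.read_position(),manip.read_contact_force())
    s=snap('side'); cv2.imwrite('pics/side7.png',cv2.resize(s['color'][280:440,240:380],None,fx=4,fy=3.7))
print(manip.read_time_s())
E
```

```text
tip [ 0.47542509 -0.35437453  0.122     ]
False [ 0.47581438 -0.35465524  0.1377612 ]
True [ 0.47530485 -0.35444199  0.11771882] [0.91469101 0.50559199 2.73141718]
21.3917
```

View pics/side7.png

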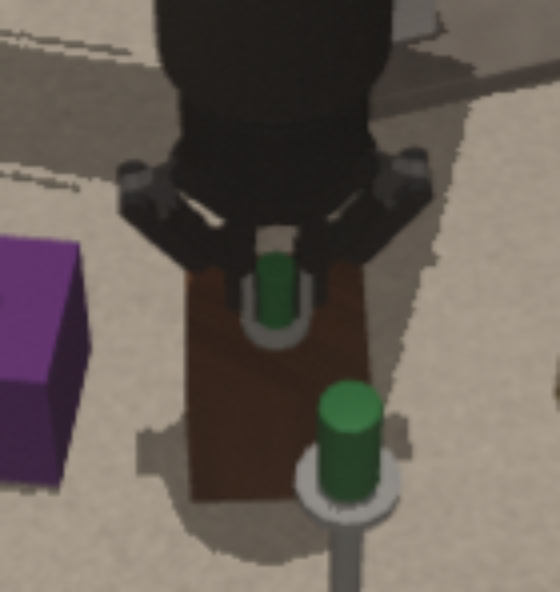

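The collar is back on the block at the same height as the pickup. I'll release, retract and verify.

```bash
python3 - <<'E'
from h import *
o=ori(np.pi); g=HOME+[0,0,.007]
manip.gripper_to(.05); manip.pause(.3)
manip.move_straight(tcp(g+[0,0,.10],o),vel=.12)
h=HEAD['blue']; c,sn=np.cos(YAW),np.sin(YAW); k=h+np.array([-.047*c,-.047*sn,.020])
ok=ori(YAW-np.pi/2)
manip.goto(tcp(k+[0,0,.12],ok),ok)
print(manip.read_joint_positions(),manip.read_time_s())
for n in('side','top'): s=snap(n)
s=load('side');cv2.imwrite('pics/side8.png',s['color'])
t=load('top');P=cloud(t)
for c in(s,):
    hsv=cv2.cvtColor(c['color'],cv2.COLOR_BGR2HSV); P=cloud(c)
    m=cv2.inRange(hsv,(45,60,30),(85,255,255))>0; m[:340]=0;m[380:]=0;m[:,:295]=0;m[:,325:]=0
    q=P[...,2]; print('handle ztop',np.percentile(q[m],97)); mt=m&(abs(q-.138)<.006); v,u=np.nonzero(mt); print(mt.sum(),u.mean(),v.mean(),onz(c,u.mean(),v.mean(),.138))
# knobs: dark pixels
for n,c in (('side',s),('top',t)):
    P=cloud(c); v=c['color'].max(2)
    m=((v<45)&(np.hypot(P[...,0]-k[0],P[...,1]-k[1])<.02)&(P[...,2]>.08)&(P[...,2]<.11)).astype(np.uint8)
    q=P[m>0]; print(n,'knob',m.sum(),np.median(q,0) if len(q) else '', q[:,2].max() if len(q) else '', 'expected',k)
E
```

```text
[ 1.76141442e-01 -1.99900927e-01 -2.16708901e-01  1.09098086e-04
 -1.55446817e+00  1.63483522e+00] 24.3083
handle ztop 0.1403483127897243
79 308.26582278481015 352.37974683544303 [ 0.47460536 -0.35550004  0.138     ]
side knob 80 [ 0.49813974 -0.11398088  0.09645495] 0.10694031532595494 expected [ 0.49896955 -0.11046331  0.089     ]
top knob 0   expected [ 0.49896955 -0.11046331  0.089     ]
```

View pics/side8.png

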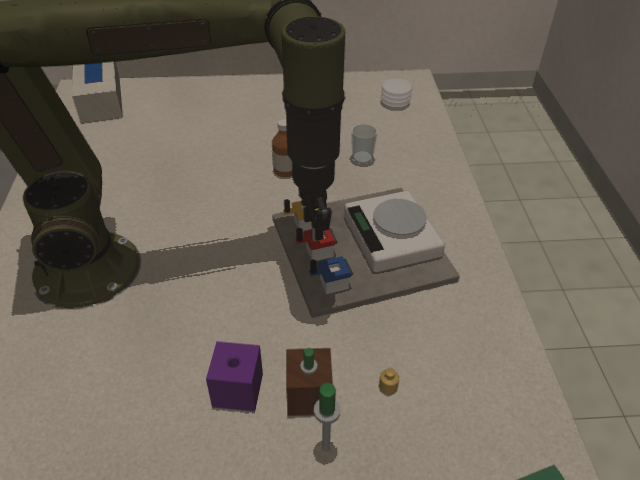

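The probe is seated: handle at (308,352), the same place as at the start to within 1 mm. The knob position agrees with what I expected. Next I'll grip the blue knob.

```bash
cat >> h.py <<'E'
K=HEAD['blue']+np.array([-.047*np.cos(YAW),-.047*np.sin(YAW),.020])
def arc(th,up=.004):
    hx=np.array([np.cos(YAW),np.sin(YAW),0]); H=K+.076*hx-[0,0,.025]
    rot=R.from_rotvec(np.array([-np.sin(YAW),np.cos(YAW),0])*th)
    o=ori(YAW-np.pi/2,th); return tcp(H+rot.apply(K+[0,0,up]-H),o),o
E
python3 - <<'E'
from h import *
p,o=arc(0)
print([manip.solve_ik(*arc(t)) is not None for t in (.3,.6,.95)])
print(manip.move_straight(p+[0,0,.02],o,vel=.12,stop_force=10))
print(manip.move_straight(p,o,vel=.06,stop_force=8),manip.read_position())
manip.gripper_to(0.0,40)
print(manip.read_gripper_width(),manip.read_contact_force(),manip.read_time_s())
s=snap('side'); cv2.imwrite('pics/side9.png',cv2.resize(s['color'][160:320,250:430],None,fx=3.5,fy=3.5))
E
```

```text
[True, True, True]
False
False [ 0.49877873 -0.11053773  0.08463032]
0.012783330887491028 [ 0.75456326 -3.08926469  0.14207677] 26.2583
```

View pics/side9.png

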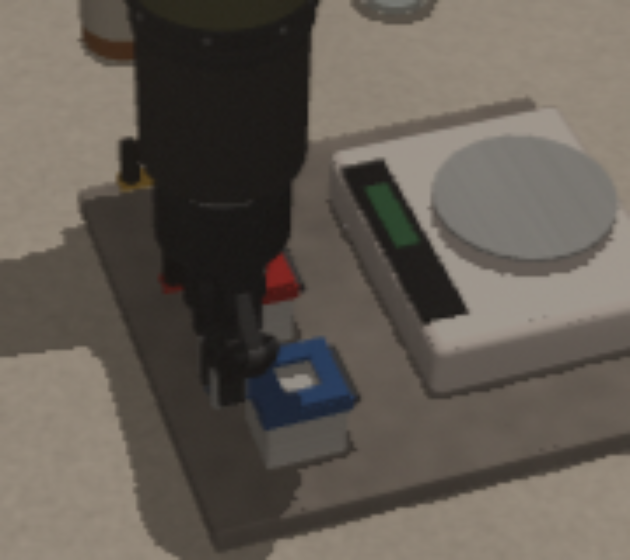

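Gripped: 12.8 mm on the 14 mm knob, with the same roughly 1.5 mm low reading as on the handle. The bolt looks flush in the window at about (335,267). Now lifting along the arc.

```bash
python3 - <<'E'
from h import *
for th in np.arange(.12,.97,.12):
    p,o=arc(th); manip.move_straight(p,o,vel=.05)
    print(round(th,2),manip.read_gripper_width().__round__(4),manip.read_contact_force().round(1))
manip.pause(.3)
print(manip.read_time_s(),manip.read_position(),p)
for n in('side','top'): s=snap(n); cv2.imwrite(f'pics/{n}10.png',cv2.resize(s['color'][120:430,230:470] if n=='side' else s['color'],None,fx=1.8 if n=='side' else 1,fy=1.8 if n=='side' else 1))
s=load('side');P=cloud(s);hsv=cv2.cvtColor(s['color'],cv2.COLOR_BGR2HSV)
for nm,lo,hi in(('blue',(105,110,30),(125,255,255)),('red',(0,150,40),(8,255,255)),('yellow',(16,130,50),(32,255,255))):
    m=cv2.inRange(hsv,lo,hi)>0;m[:190]=0;m[330:]=0;m[:,:280]=0;m[:,380:]=0
    q=P[m];print(nm,len(q),np.percentile(q[:,2],[5,50,95]).round(3) if len(q) else '')
E
```

```text
0.12 0.0129 [-1.1 -2.9  2.1]
0.24 0.0123 [-0.7 -4.   1.7]
0.36 0.0126 [-0.5 -3.9  1.1]
0.48 0.0127 [ 1.5 -5.7  0. ]
0.6 0.0127 [ 0.8 -6.3  0.3]
0.72 0.0126 [ 0.4 -6.4  1.1]
0.84 0.0129 [ 1.  -6.3  0.7]
0.96 0.0124 [ 1.  -5.8  1.1]
29.3417 [ 0.54693653 -0.09887544  0.13817943] [ 0.54713929 -0.09857321  0.13830248]
blue 100 [0.076 0.101 0.135]
red 406 [0.066 0.074 0.077]
yellow 398 [0.064 0.074 0.077]
```

View pics/side10.png

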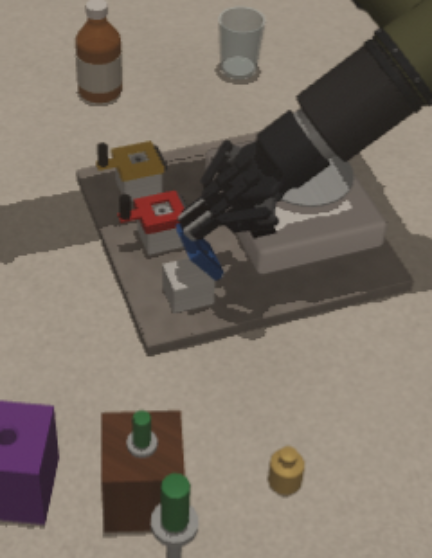

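View pics/top10.png

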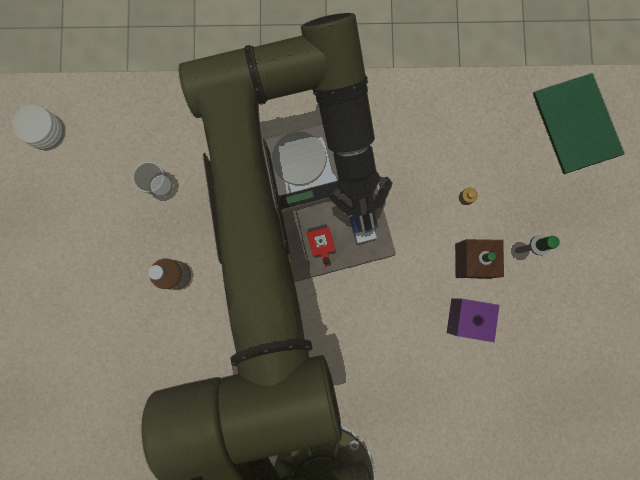

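The blue cap stands open on the knob in the fingers at side (341,250). Red and yellow are flat, the probe is in its holder, and the bystanders are unmoved. Handing in.

```bash
python3 - <<'E'
from h import *
print(manip.read_dq().round(4) if hasattr(manip.read_dq(),'round') else manip.read_dq(), manip.read_gripper_width())
job_done()
E
```

```text
[ 0.0012  0.0005 -0.      0.0019 -0.0003 -0.0014] 0.012834213854260167
the job is handed in; nothing more can be done
```

I tapped red, yellow and blue in that order, put the small probe back in the brown holder, and opened the blue cap by its knob. I then handed the job in while still holding it; no verdict is reported.

- **Which bolt was loose:** Blue. It sank about 8.7 mm under roughly 6 N, while red and yellow did not move.
- **Probe:** In the side view before I gripped the knob, the handle was within about 1 mm of where it stood at the start, and it looked seated in the last pictures.
- **Caps:** The arm's pose puts the blue cap at about 0.96 rad. Red and yellow are still shut, with their tops at 74 mm as at the start.
- **Bystanders:** The bottle, weight and beaker look unmoved in the last pictures.
- **Time:** About 29 s of the 72 s allowed.

Three readings were less certain:
- The yellow tap held only about 4.8 N, because the force reading is noisy and stopped the push early. That is still above the 3 N at which a loose bolt gives.
- The gripper width read about 1.5 mm low on both the probe handle and the knob.
- A steady sideways force of about 6 N remained on the blue knob while holding it.

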